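Clip the peg basket onto the valet arm's eye

ROBOT

A 6-joint arm with a two-finger parallel gripper is mounted at the origin on the work surface. World frame = base frame: x ahead of the robot, y to its left, z up, the work surface at z = 0. Lengths are in m, angles in rad, forces in N, time in s.
With the tool pointing down it reaches from about 0.3 to 0.825 m from the base axis. Payload 5.4 kg.
Tool frame: the origin (TCP) lies on the centre line of the jaws, within the pads' length; the fingertips stand 14 mm ahead of it and the grasp point (between the pads) lies 5 mm behind it; z points along the fingers, y is the line along which they close (so a half turn about z gives the same grasp; the last joint's range is limited). The gripper opens to 92 mm and grips with 3 to 60 N. Pads are 20 mm wide; open, the fingers measure 128 mm over their backs; the gripper's body (75 mm by 189 mm) begins 69 mm behind the grasp point.
Start: joints at [0.967, 0.158, 1.597, -0, 1.386, -0.21], TCP at [0.221, 0.531, 0.229] pointing down, gripper open.
Joint ranges: [-2.91, 2.91], [-0.94, 2.29], [0.18, 2.7], [-1.29, 4.43], [0.17, 2.64], [-3, 3]. Speed limits (rad/s): [2.57, 2.57, 3.14, 3.14, 3.14, 3.14].

INTERFACE

Orientations are given as a unit quaternion [x, y, z, w].
In Python, from plant import move_ptp, move_straight, set_joints, move_gripper, pause, inverse_kinematics, snapshot, calibration, Unreachable, close_job, read_time_s, read_qpos, read_qd, read_tau, read_eef_pos, read_eef_rot, read_force, read_wrist_torque, read_width, read_grasp_force gives the robot as it stands. Calls block until the motion is done:
- move_ptp(position, orientation): joint-space move of the TCP to a pose.
- move_straight(position, rotation=None, rate=0.15, threshold=None): straight line of the TCP; rotation=None keeps the orientation; rate is the mean speed in m/s. With threshold (N) it stops when the force on the tool has changed by that much, and returns True; else False.
- set_joints(angles): joint-space move.
- move_gripper(opening, newtons=None): opening from 0.0 (shut) to 1.0 (fully open); newtons is the grip in N (None keeps the last); returns when the fingers have stopped.
- pause(seconds).
- inverse_kinematics(position, orientation): joint angles nearest the present ones, or None.
- snapshot(name): name is "scene" or "top"; returns the picture (480x640x3 uint8, blue, green, red); there is no depth.
- calibration(name): a dict with "fx", "fy", "cx", "cy" (pixels), "R" (3x3) and "t" (3): a world point X has camera coordinates R X + t. Camera axes: x right, y down, z forward; pixel columns grow to the right and rows downward; lengths in m; the calibration is good to about 2 mm. A picture is of the moment at which its call begins. calibration takes no time and is no camera call.
A pose or a line that the arm cannot do raises Unreachable and nothing moves.
- close_job(): hands the job in; it is judged then, once.
Readings, each from a call of its own:
- read_time_s(): time.
- read_qpos(): joint angles.
- read_qd(): joint speeds.
- read_tau(): joint torques, N m.
- read_eef_pos(): TCP position.
- read_eef_rot(): TCP orientation.
- read_force(): force on the tool from outside, world axes, zero at the start.
- read_wrist_torque(): the same for the moment, N m.
- read_width(): opening from 0.0 (shut) to 1.0 (fully open).
- read_grasp_force(): force on a finger pad.
Only numpy, scipy, OpenCV 4.12 (cv2) and the standard library are available. Lean on these libraries where they do the work, as an engineer would, in place of code of your own. Each camera call takes 0.05 s, during which the arm holds its last target. There are 200 camera calls.

TASK

Pick up the peg basket by the grip above its snap hook and clip the hook onto the steel eye of the valet arm, pressing the sprung gate gently against the eye's front bar until the bar is inside and the gate has snapped shut behind it. Check the catch: still holding the basket at that height, tug straight back so that the bar pulls about 10 N on the inside of the shut gate for half a second; then let the basket hang at rest from the eye and let go. Keep it upright, never force the hook (stay below 25 N), and leave the jar, dish and spray nozzle where they are.

Things in the scene. Friction and masses are not known exactly. Their poses are not given: they have to be found in the camera images.
- basket: Open blue peg basket 100 (x) x 110 (y) x 65 mm, 0.2-0.4 kg, standing upright; origin under its centre, z up. A rigid bail carries, above it in its x-z plane (y = 0), a rigid steel snap hook of 8 mm bar: an upright loop, 28.5 mm wide inside, solid spine on the -x side (inner face x = -13.5 mm), mouth with sprung gate on the +x side, blue grip block on top (z 170-212 mm).
- grip (a point): Where to grip: inside the grip block, which is 20 (x) x 16 (y) x 42 (z) mm; on the basket's vertical axis, 200 mm above its underside, 12 mm below the block's top; axes as the basket's. Grip from above, across x or y.
- seat (a point): Where the centre of the eye's bar lies when the basket hangs: on the basket's vertical axis, 159 mm above its underside, under the top bow, an arch whose inside is highest here (z 162.5 mm). The basket hangs level.
- mouth (a point): Best entry point of the bar's centre, on the gate's line: basket x = 18, y = 0, z = 145 mm (good from 142 to 148). Above it the mouth ends at the hook's rigid round nose, tip at z = 153 mm; below it at the gate's hinge, z = 118 mm.
- gate: The sprung gate: a 6 mm steel rod, hinged about y at its origin (basket x = 18, z = 118 mm), standing up to the nose when shut. It swings only inward (to the basket's -x), up to 1.15 rad, and springs shut; outward it does not give. Pressed by the bar from outside at the mouth point it takes 4 N to start and 5 to 10 N until it clears the bar.
- gate_tip (a point): Centre of the gate's free upper end (radius 3 mm); shut: basket x = 18, z = 148 mm. The gate snaps shut behind the bar, and the load drops to nothing, when the bar's centre is 24 to 28 mm past the gate's line (at 28 it meets the spine) or sooner if the hook is lowered 3 mm there. With the bar against the shut gate's inside, its centre is 6.5 mm past the line; when hanging, 18 mm.
- valet: Steel valet arm, fixed: foot 90 mm across, 18 mm post, white sleeve on top (z 239-261, x -64 to +14 mm). Origin under the foot, z up. From the sleeve a locked telescopic stem points to its -x and ends in the eye: a level rigid D loop of 7 mm bar, front bar along y, 37 mm clear between the side legs, 30 mm behind the bar. Hook it with the basket's +x along the valet's +x.
- stem_axis (a point): On the stem's axis at x = -110, y = 0, z = 250 mm in the valet frame; axes as the valet's. The eye's front bar has its centre at this height and on this line, but how far the stem is drawn out is not reported: the bar is from 0 to 45 mm farther out (to the valet's -x) than this point.
- jar: Clear glass jar with a steel screw lid, 72 mm across, 85 mm high; origin under its centre. Leave it alone.
- dish: Grey ceramic dish, 110 mm across, 32 mm high; origin under its centre. Leave it alone.
- nozzle: Stainless spray nozzle head standing on its face, 50 mm across, 105 mm high, trigger to one side; origin under its centre. Leave it alone.

How it is judged:
On the way, in this order (a step that is already met when the one before it is completed fails the run):
1. the basket is lifted clear of the shelf (height (world z) of basket above 0.05 m), for 0.2 s.
2. the gate is pressed inward against the eye (tip more than 6 mm in) with the basket off the shelf (x of gate_tip in the frame of basket below 0.012 m and contact force between basket and valet above 1 N and height (world z) of basket above 0.05 m), for 0.05 s.
3. tugged back, the bar bears on the inside of the shut gate with over 6 N, the basket held 6 to 22 mm above where it will hang (contact force between gate and valet above 6 N and x of gate_tip in the frame of basket above 0.0155 m and z of seat in the frame of valet between 0.256 and 0.272 m), for 0.25 s.
At the end, for the whole second after the job is handed in: Basket let go, hanging at rest (under 0.06 m/s, 0.5 rad/s) and within 15 degrees of upright, borne by the valet arm (over 1 N): seat point within 6 mm of the eye's height, 22 mm of the stem's line, inside the bar's span (12 mm either end); gate tip within 2.5 mm of shut (z of seat in the frame of valet between 0.244 and 0.256 m and y of seat in the frame of valet between -0.022 and 0.022 m and x of seat in the frame of valet between -0.167 and -0.098 m and x of gate_tip in the frame of basket above 0.0155 m and contact force between basket and valet above 1 N and angle between basket's own z axis and vertical below 0.26 rad and linear speed of basket below 0.06 m/s and angular speed of basket below 0.5 rad/s); the robot touches nothing.
It fails at once if the hook is forced on the eye: more than 25 N between the basket (with its hook) and the valet arm (contact force between basket and valet above 25 N).
It fails at once if the basket is tipped more than 35 degrees, spilling pegs (angle between basket's own z axis and vertical above 0.61 rad).
It fails at once if the glass jar is shifted more than 20 mm (distance of jar from where it was at the start of the episode above 0.02 m).
It fails at once if the dish is shifted more than 20 mm (distance of dish from where it was at the start of the episode above 0.02 m).
It fails at once if the spray nozzle is shifted more than 20 mm (distance of nozzle from where it was at the start of the episode above 0.02 m).
It also fails if it takes over 69 s, if anything falls off the work surface, if the arm or the gripper's body presses on something with over 40 N, if the wrist force passes 120 N, or if a joint passes its speed limit or range.

## Working session

There is one attempt and no reset: what is moved stays moved. The work goes in short steps, each a Python script; the robot and the scene stay as the last script left them, time stands still between calls to the robot, and variables do not carry over. Pictures are saved under pics/ and viewed, at most 10 in all, crops included, and the job is handed in when it is done.

```bash
mkdir -p pics; ls; python3 - <<'E'
from plant import *
import cv2, numpy as np
for n in ("scene","top"):
    cv2.imwrite(f"pics/{n}0.png",snapshot(n)); c=calibration(n)
    R=np.array(c["R"]);t=np.array(c["t"]);print(n,c["fx"],c["cx"],c["cy"],(-R.T@t).round(3),R.round(3).tolist())
print(read_time_s(),read_eef_rot(),read_force())
E
```

```text
pics
scene 451.99576508895336 320.77791628800264 225.99083754851947 [ 1.17  -0.104  0.87 ] [[0.222, 0.975, -0.013], [0.738, -0.177, -0.652], [-0.638, 0.135, -0.758]]
top 547.1039390697214 317.9470897093744 233.26847855524468 [4.47e-01 1.00e-03 1.29e+00] [[-0.028, -1.0, -0.009], [-0.992, 0.029, -0.124], [0.124, 0.005, -0.992]]
0.1 [ 1.95645679e-01  9.80674294e-01 -7.70852795e-04 -3.21637481e-04] [ 0.3352031  -0.27368698 -0.32644816]
```

View pics/scene0.png

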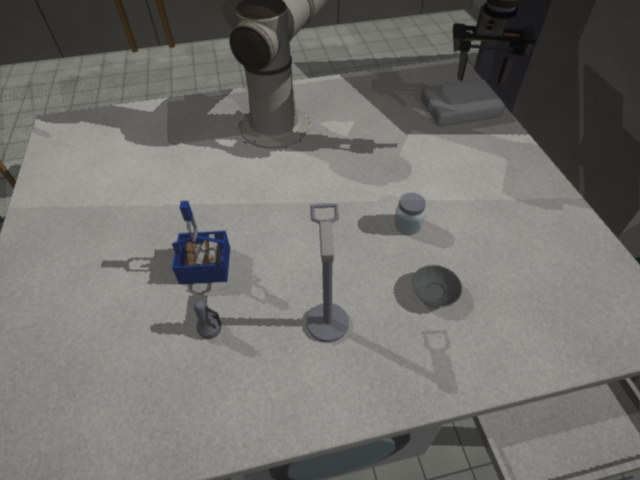

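View pics/top0.png

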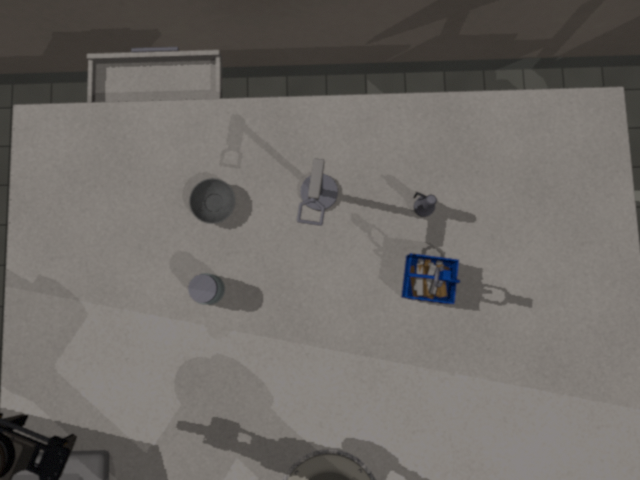

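The scene view shows the basket at (201,257), the valet foot at (328,322) with its eye at (325,212), the nozzle at (207,325), the jar at (410,213) and the dish at (437,287). I'll enlarge the basket and valet.

```bash
python3 - <<'E'
import cv2, numpy as np
def crop(n,x,y,w,h,k):
    c=cv2.resize(cv2.imread(f"pics/{n}0.png")[y:y+h,x:x+w],None,fx=k,fy=k,interpolation=cv2.INTER_CUBIC)
    c=cv2.convertScaleAbs(c,alpha=1.5)
    for i in range(0,w,10):
        cv2.line(c,(i*k,0),(i*k,4 if i%20 else 8),(0,0,255),1)
        if i%20==0: cv2.putText(c,str(x+i),(i*k+2,14),0,.35,(0,255,255),1)
    for j in range(0,h,10):
        cv2.line(c,(0,j*k),(4 if j%20 else 8,j*k),(0,0,255),1)
        if j%20==0: cv2.putText(c,str(y+j),(8,j*k+4),0,.35,(0,255,255),1)
    return c
cv2.imwrite("pics/c_top.png",crop("top",290,150,190,160,4)[:, :800])
cv2.imwrite("pics/c_scene.png",crop("scene",160,195,190,150,4))
E
```

```text
(no output)
```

View pics/c_top.png

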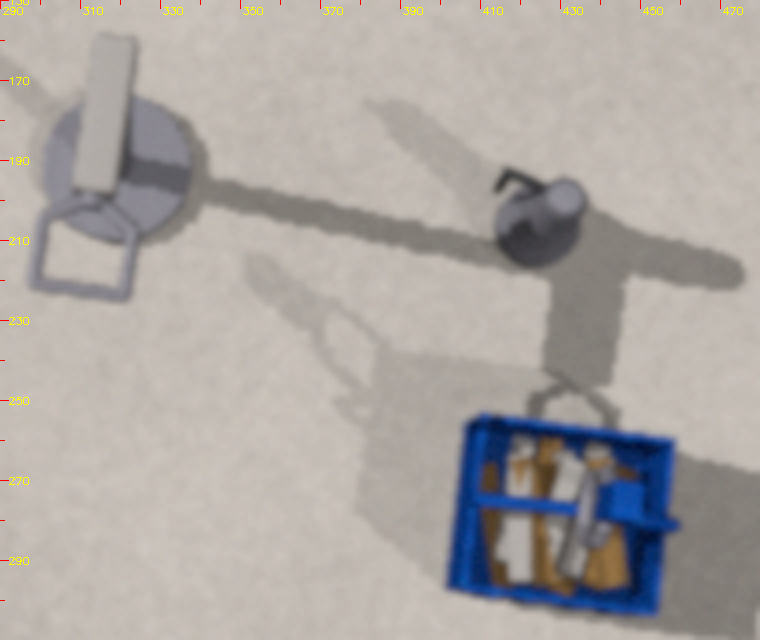

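View pics/c_scene.png

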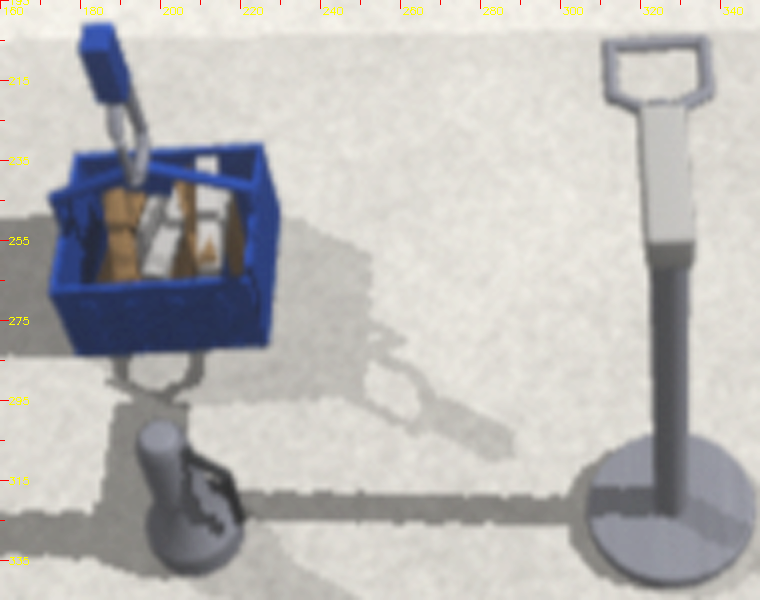

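Top view: the eye's front bar runs from (299.5,221.5) to (321.8,224.3). The sleeve runs from (319.5,159) to (313.5,198), and the grip top is at (447,275). I still need to know which side the hook's mouth is on.

```bash
cat > h.py <<'E'
import numpy as np, cv2
from plant import *
def ray(n,u,v,z):
    c=calibration(n);R=np.array(c["R"]);t=np.array(c["t"])
    C=-R.T@t; d=R.T@np.array([(u-c["cx"])/c["fx"],(v-c["cy"])/c["fy"],1])
    return C+d*(z-C[2])/d[2]
def proj(n,X):
    c=calibration(n);p=np.array(c["R"])@X+np.array(c["t"])
    return np.array([c["fx"]*p[0]/p[2]+c["cx"],c["fy"]*p[1]/p[2]+c["cy"]])
E
python3 - <<'E'
from h import *
T=lambda u,v,z: ray("top",290+u/4,150+v/4,z).round(4)
S=lambda u,v,z: ray("scene",160+u/4,195+v/4,z).round(4)
print("bar T",T(38,286,.25),T(127,297,.25),"S",S(607,43,.25),S(708,43,.25))
print("sleeve T",T(118,36,.261),T(94,192,.261)); print("sleeve S near(eye)/far",S(664,105,.261),S(669,243,.261))
print("foot T",T(118,167,.004),"S",S(671,508,.004))
r=[T(*p,.065) for p in((468,417),(673,440),(657,612),(450,590))];print("rim",r,np.mean(r,0))
print("grip T",T(628,500,.212),"S",S(97,27,.212))
print("jar",ray("top",206,288,.085),"dish",ray("top",212,200,.032),"noz",T(566,195,.105),S(160,433,.105))
im=[]
for n,x,y,w,h in(("top",420,258,40,40),("scene",174,196,40,40)):
    c=sum(snapshot(n)[y:y+h,x:x+w].astype(float) for _ in range(4))/4
    im.append(cv2.convertScaleAbs(cv2.resize(c,None,fx=10,fy=10,interpolation=cv2.INTER_CUBIC),alpha=1.4))
cv2.imwrite("pics/hook.png",np.hstack(im))
E
```

```text
bar T [0.6008 0.0407 0.25  ] [ 0.5942 -0.0019  0.25  ] S [0.5954 0.0014 0.25  ] [0.6065 0.0476 0.25  ]
sleeve T [ 0.7198 -0.0012  0.261 ] [0.6438 0.0124 0.261 ]
sleeve S near(eye)/far [0.6488 0.0164 0.261 ] [7.244e-01 7.000e-04 2.610e-01]
foot T [7.076e-01 7.000e-04 4.000e-03] S [0.7086 0.005  0.004 ]
rim [array([ 0.547 , -0.1914,  0.065 ]), array([ 0.5308, -0.3053,  0.065 ]), array([ 0.4357, -0.2908,  0.065 ]), array([ 0.451 , -0.1768,  0.065 ])] [ 0.491125 -0.241075  0.065   ]
grip T [ 0.4919 -0.2448  0.212 ] S [ 0.4889 -0.2409  0.212 ]
jar [0.48364465 0.2558212  0.085     ] dish [0.68974729 0.25249759 0.032     ] noz [ 0.6643 -0.2447  0.105 ] [ 0.6655 -0.2412  0.105 ]
```

View pics/hook.png

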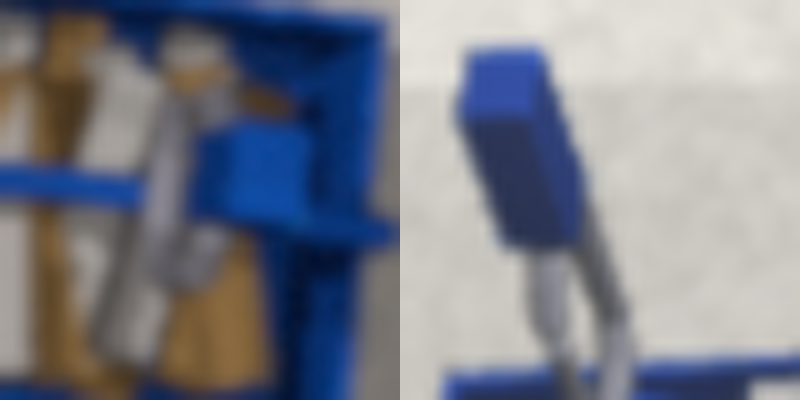

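```bash
python3 - <<'E'
from h import *
b=np.array([.4905,-.243,0])
a=np.arctan2(.1768-.1914,.451-.547) # x dir check
ex=np.array([.547-.451,-.1914+.1768,0]);ex/=np.linalg.norm(ex);print("yaw",np.arctan2(ex[1],ex[0]))
for s in(-18,18):
  for z in(118,148,153,165):
    p=proj("scene",b+s/1e3*ex+[0,0,z/1e3]);q=proj("top",b+s/1e3*ex+[0,0,z/1e3])
    print(s,z,"scene crop",((p-[174,196])*10+[400,0]).round(),"top crop",((q-[420,258])*10).round())
print(proj("scene",b+[0,0,.212]),calibration("scene")["t"])
E
```

```text
yaw -0.15092681209072853
-18 118 scene crop [606. 301.] top crop [154. 282.]
-18 148 scene crop [575. 210.] top crop [184. 278.]
-18 153 scene crop [570. 194.] top crop [189. 278.]
-18 165 scene crop [557. 157.] top crop [201. 276.]
18 118 scene crop [588. 427.] top crop [171. 114.]
18 148 scene crop [556. 337.] top crop [201. 106.]
18 153 scene crop [550. 322.] top crop [206. 105.]
18 165 scene crop [537. 284.] top crop [218. 101.]
[183.21920532 202.48741685] [-0.14715991 -0.31402684  1.41993121]
```

The scene crop shows the thick nose and thinner gate on the near (+x) side of the hook, so no turn-around is needed: basket at about (0.4905,-0.243) with yaw -0.145. The valet foot is at about (0.709,0.003) with yaw -0.19, and the bar is near (0.599,0.0215). I'll grasp across x.

```bash
cat >> h.py <<'E'
def quat(psi,flip=False):   # tool down, tool y along world yaw psi
    a=(psi+np.pi/2)/2+(np.pi/2 if flip else 0); return [np.cos(a),np.sin(a),0.,0.]
VY=-.19; BY=-.145
E
python3 - <<'E'
from h import *
p=read_eef_pos(); move_straight([p[0],p[1],.40],rate=.25)
for f in(0,1):
    print(f,[np.round(inverse_kinematics(*a),2) for a in (([.49,-.243,.34],quat(BY,f)),([.6,.02,.31],quat(VY,f)))])
E
```

```text
0 [array([-0.68,  0.04,  1.51, -0.  ,  1.59, -0.54]), array([-0.17,  0.18,  1.41, -0.  ,  1.55,  0.02])]Traceback (most recent call last):
  File "<stdin>", line 4, in <module>
    return _wrapfunc(a, 'round', decimals=decimals, out=out)
    return _wrapit(obj, method, *args, **kwds)
    result = getattr(arr, method)(*args, **kwds)
TypeError: unsupported operand type(s) for *: 'NoneType' and 'float'
```

```bash
python3 - <<'E'
from h import *
move_ptp([.4905,-.243,.34],quat(BY))
print(read_time_s(),read_force())
print(move_straight([.4905,-.243,.195],rate=.1,threshold=6), read_eef_pos())
move_gripper(0.0,45); print("w",read_width()*92,read_grasp_force())
print(read_force()); move_straight([.4905,-.243,.31],rate=.12); pause(.3)
print("F",read_force(),"M",read_wrist_torque(),read_eef_pos(),read_width()*92,read_time_s())
a,b=snapshot("scene"),snapshot("top")
im=[cv2.resize(a[150:300,130:280],None,fx=2.6,fy=2.6),cv2.resize(b[180:330,370:520],None,fx=2.6,fy=2.6)]
cv2.imwrite("pics/lift.png",cv2.convertScaleAbs(np.hstack(im),alpha=1.4))
E
```

```text
4.225 [-0.10893035  0.14642141 -0.35509925]
False [ 0.49089223 -0.24328376  0.1957783 ]
w 19.892598586027603 44.9885755777359
[ 0.91562078 -0.61528304 -0.46230548]
F [-0.14691032  0.91404051 -3.93511869] M [-0.06039004  0.04771384 -0.05625531] [ 0.49036288 -0.24287797  0.30954333] 19.96576722790703 8.3167
```

View pics/lift.png

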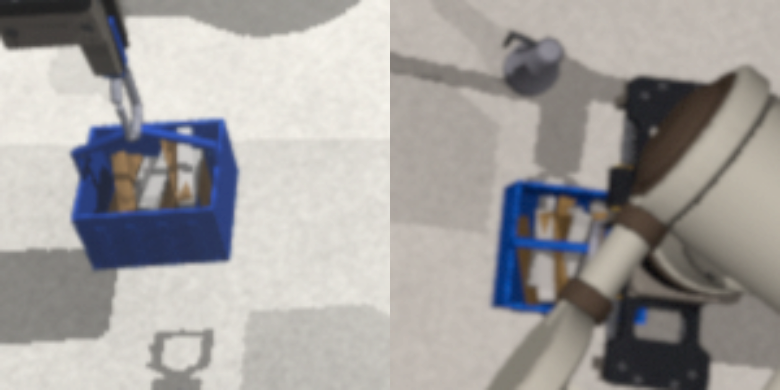

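The basket is held upright with the grip at 20 mm. Next I move in front of the eye and feel for the gate contact.

```bash
cat >> h.py <<'E'
E=np.array([np.cos(VY),np.sin(VY),0]); BAR=np.array([.599,.0215,0])
Q=quat(VY); ZM=.3008+.0005   # commanded TCP height for mouth level
def at(s,z=ZM): # s: how far bar centre is past the gate's line (m), by estimate
    p=BAR+E*(s-.018); p[2]=z; return p
E
python3 - <<'E'
from h import *
p=at(-.045); move_ptp([p[0]-.02,p[1],.33],Q); move_straight(p,Q,rate=.1); pause(.3)
f0=np.array(read_force()); np.save("f0.npy",f0); print("f0",f0,read_eef_pos()-p,read_time_s())
hit=move_straight(at(.010),rate=.02,threshold=3)
q=np.array(read_eef_pos()); print(hit,"s",(q-BAR)@E+.018,q,np.array(read_force())-f0,read_time_s())
b=snapshot("scene"); cv2.imwrite("pics/contact.png",cv2.convertScaleAbs(cv2.resize(b[150:330,230:400],None,fx=3.3,fy=3.3,interpolation=cv2.INTER_CUBIC),alpha=1.4))
E
```

```text
f0 [-0.48991099  0.06041162 -3.50289859] [ 9.59072474e-05 -1.30932102e-05  6.31835054e-04] 10.2917
True s -0.006600101502700777 [0.57483859 0.02612511 0.29976749] [-0.97222777  0.32713828  0.05862401] 12.0917
```

View pics/contact.png

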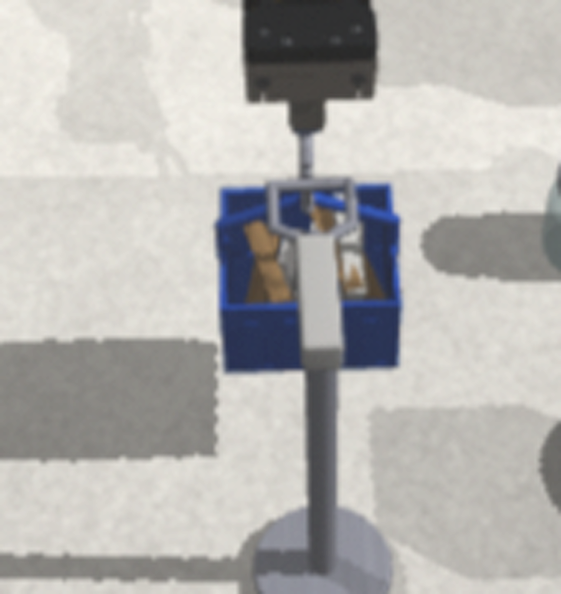

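The hook meets the front bar about 3 mm left of its centre, which is well inside the span, and the contact lies where predicted. I'll press in now, with force checks at each step.

```bash
python3 - <<'E'
from h import *
f0=np.load("f0.npy"); s=-.0065; peak=0
z=ZM
while s<.0265:
    s+=.0015; move_straight(at(s,z),rate=.03)
    f=np.array(read_force())-f0; fx=-f@E; q=np.array(read_eef_pos())
    print(round(s*1e3,1),round(((q-BAR)@E+.018)*1e3,1),round(q[2],4),f.round(1),round(fx,1))
    peak=max(peak,fx)
    if fx>14 or abs(f[2])>8: print("high"); break
    if peak>4 and s>.015 and fx<1.5: print("snapped"); break
print(read_time_s(), read_wrist_torque())
E
```

```text
-5.0 -5.8 0.3007 [-3.8  0.2  0.8] 3.8
-3.5 -4.1 0.3007 [-3.6  1.3 -0.6] 3.8
-2.0 -2.4 0.3008 [-4.   1.  -1.4] 4.1
-0.5 -0.8 0.3009 [-5.   0.9 -3.5] 5.1
1.0 0.8 0.301 [-4.   0.4 -4.2] 4.0
2.5 2.4 0.3013 [-4.3  1.1 -2.3] 4.4
4.0 3.9 0.3015 [-4.8  1.7 -1.7] 5.1
5.5 5.4 0.3016 [-4.2  1.2 -1.6] 4.4
7.0 6.8 0.3016 [-4.5  0.7 -1. ] 4.5
8.5 8.3 0.3015 [-4.6  0.9 -1.1] 4.7
10.0 9.8 0.3013 [-5.4  1.3 -2.6] 5.5
11.5 11.3 0.3012 [-4.2  1.  -2.8] 4.3
13.0 12.8 0.3012 [-4.   1.5 -3.6] 4.2
14.5 14.3 0.3011 [-5.   1.4 -3.5] 5.1
16.0 16.0 0.301 [-3.5  1.  -4.4] 3.7
17.5 17.6 0.301 [-2.6  0.5 -5. ] 2.6
19.0 19.2 0.3011 [-2.8  0.3 -5.2] 2.9
20.5 21.0 0.3011 [ 0.   1.5 -7.1] 0.2
snapped
16.6417 [ 0.03417387  0.26617028 -0.00183358]
```

The vertical load of -7 N shows the gate is still riding on the bar, so I'll go further.

```bash
python3 - <<'E'
from h import *
f0=np.load("f0.npy"); s=.0205
def rep(s,z):
    f=np.array(read_force())-f0; q=np.array(read_eef_pos())
    print(round(s*1e3,1),round(((q-BAR)@E+.018)*1e3,1),round(q[2],4),f.round(1),round(-f@E,1)); return f
while s<.0262:
    s+=.001; move_straight(at(s),rate=.03); f=rep(s,ZM)
    if np.linalg.norm(f)>13 or np.linalg.norm(f)<1.5: break
if np.linalg.norm(f)>1.5 and -f@E<10:
  for k in range(1,5):
    move_straight(at(s,ZM-.001*k),rate=.02); f=rep(s,0)
    if np.linalg.norm(f)>14 or np.linalg.norm(f)<1.5: break
print(read_time_s())
E
```

```text
21.5 21.7 0.3012 [-2.2 -0.1 -6.7] 2.1
22.5 22.9 0.3013 [-0.1 -0.4 -7.2] 0.1
23.5 23.9 0.3012 [ 0.5  1.5 -7.3] -0.2
24.5 25.3 0.3028 [ 0.5  0.4 -0.1] -0.4
17.6417
```

It snapped shut: the load dropped to about zero at 25.3 mm. Now the tug.

```bash
python3 - <<'E'
from h import *
f0=np.load("f0.npy")
pause(.2); f0=np.array(read_force()); print(f0-np.load("f0.npy")); np.save("f1.npy",f0)
def rep(s):
    f=np.array(read_force())-f0; q=np.array(read_eef_pos())
    print(round(s*1e3,1),round(((q-BAR)@E+.018)*1e3,1),round(q[2],4),f.round(1),round(f@E,1)); return f@E
print(move_straight(at(.002),rate=.02,threshold=3)); q=read_eef_pos(); s=(q-BAR)@E+.018; rep(s)
while s>-.010:
    s-=.0004; move_straight(at(s),rate=.02); pause(.08); t=rep(s)
    if t>9.3: break
t0=read_time_s()
while read_time_s()-t0<.8:
    pause(.1); t=rep(s)
    if t<8.5: s-=.0004; move_straight(at(s),rate=.02)
    if t>12: s+=.0004; move_straight(at(s),rate=.02)
print(read_time_s())
E
```

```text
[ 0.80405508 -0.60288779  0.02722766]
True
5.8 5.8 0.3006 [2.1 0.6 2.7] 2.0
5.4 5.9 0.3015 [3.1 0.1 2. ] 3.0
5.0 5.7 0.3016 [ 4.8 -0.1  0.5] 4.7
4.6 5.6 0.3016 [ 5.  -0.5  1.3] 5.0
4.2 5.5 0.3016 [ 7.4 -0.6  0. ] 7.4
3.8 5.4 0.3016 [ 7.9 -0.8 -0.6] 7.9
3.4 5.3 0.3017 [ 8.3 -0.7  0.2] 8.3
3.0 5.1 0.3017 [10.  -1.2 -0.8] 10.0
3.0 5.1 0.3016 [10.4 -0.8 -0.6] 10.3
3.0 5.1 0.3017 [10.9 -1.  -0.9] 10.9
3.0 5.1 0.3017 [10.3 -1.8 -1.3] 10.5
3.0 5.1 0.3016 [10.3 -1.2 -0.6] 10.3
3.0 5.1 0.3017 [10.5 -0.6 -1.5] 10.4
3.0 5.1 0.3017 [10.5 -0.4 -2.1] 10.4
3.0 5.1 0.3017 [ 9.8 -1.4 -1.2] 9.9
3.0 5.1 0.3017 [10.4 -1.  -0.8] 10.4
21.8667
```

The tug held about 10.4 N for 0.8 s. Now I move under the bow, lower until the weight is taken, and check.

```bash
python3 - <<'E'
from h import *
move_straight(at(.0175),rate=.03); pause(.3); f0=np.array(read_force())
print((np.array(read_eef_pos())-BAR)@E+.018, f0-np.load("f1.npy"))
z=ZM-.010; move_straight(at(.0175,z),rate=.03)
while z>ZM-.020:
    z-=.0005; move_straight(at(.0175,z),rate=.02); pause(.05); f=np.array(read_force())-f0
    print(round(read_eef_pos()[2],4),f.round(1))
    if f[2]>2.8: break
print(read_time_s())
b=snapshot("scene"); cv2.imwrite("pics/hang.png",cv2.convertScaleAbs(cv2.resize(b[150:330,230:400],None,fx=3.3,fy=3.3,interpolation=cv2.INTER_CUBIC),alpha=1.4))
E
```

```text
0.017378848641390405 [-0.5247882  -0.18669964 -0.1763068 ]
0.2909 [0.4 0.9 0.5]
0.2903 [-0.4  0.7 -0.3]
0.2898 [ 0.1 -0.2 -0.7]
0.2893 [ 0.3  1.7 -0.6]
0.2888 [-0.  -0.8 -0.4]
0.2883 [0.1 0.4 0.1]
0.2878 [0.1 0.8 0.3]
0.2872 [0.2 1.  0.2]
0.2868 [1.4 1.9 0.5]
0.2863 [1.2 0.8 0.1]
0.2859 [-0.   0.4  1.3]
0.2857 [-0.1  1.7  3.3]
26.8833
```

View pics/hang.png

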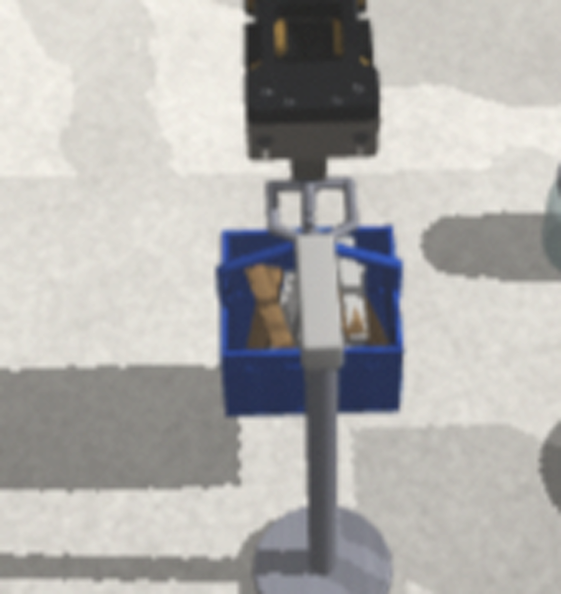

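The basket hangs from the eye with the hook through it and its weight is taken up. I'll release gently, retreat and check.

```bash
python3 - <<'E'
from h import *
for w in(.25,.3,.5): move_gripper(w,10); pause(.2)
print(read_force(),read_width())
p=np.array(read_eef_pos()); print(move_straight([p[0],p[1],.36],rate=.05,threshold=5)); 
p=np.array(read_eef_pos()); move_straight([p[0]-.15,p[1],.42],rate=.15); pause(2.5)
a=snapshot("scene"); pause(.4); b=snapshot("scene"); print(cv2.absdiff(a,b)[190:300,260:360].mean(),read_time_s())
cv2.imwrite("pics/end.png",cv2.convertScaleAbs(cv2.resize(b[150:330,230:400],None,fx=3.3,fy=3.3,interpolation=cv2.INTER_CUBIC),alpha=1.4))
E
```

```text
[-0.7748156   0.94589169 -0.8035037 ] 0.5028419678334723
False
0.5197272727272727 34.4
```

View pics/end.png

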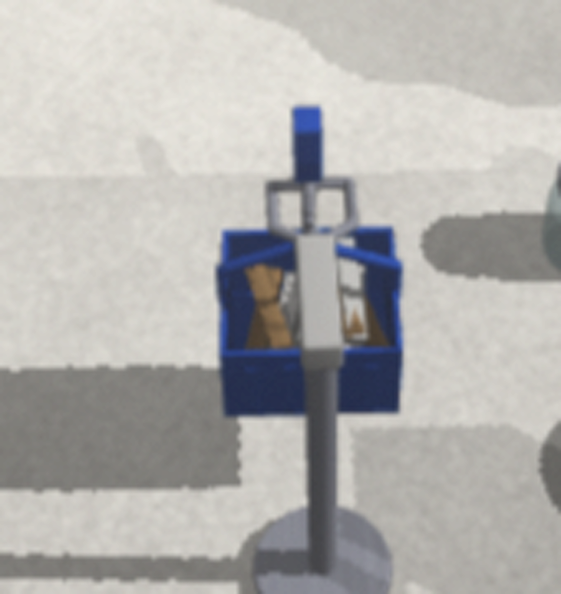

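The basket hangs level and still, with the robot clear.

```bash
python3 -c "
from plant import *
print(close_job())"
```

```text
the job is handed in; nothing more can be done
None
```

The basket is clipped onto the eye; the catch held a tug of about 10 N for 0.8 s, the basket now hangs at rest with the robot clear, and the job was handed in after about 34 s (no verdict came back).

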